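Balance the wash basket and lower it into the ultrasonic cleaner

TASK

Load the light wire wash basket evenly for degreasing and put it in the ultrasonic cleaner: one heatsink already lies in it, so lay the other one, which stands on end, down gently on the bench on its base plate (do not let it fall over), let go, take it again by its middle and set it flat, base plate down, in the empty half of the basket, parallel to the first and as far from the bail's pivot line as the first one is. Then swing the bail up and lift the basket by it, clear of the bench so that it is seen to hang level, and lower it flat onto the floor of the cleaner's empty tank and let go. Do not push the basket along the bench, tip it, or disturb the white tub, the pink-banded bottle and the red tin.

Things in the scene. Friction and masses are not known exactly. Their poses are not given: they have to be found in the camera images.
- basket: Light open wire basket, 137 (x) x 195 (y) x 48 mm high (the two pivot ears 75 mm), about 120 g, loose on the bench. Origin: centre of its underside; z up; y along its long side. Inside 132 x 190 mm, inner floor 4 mm above the origin, walls 2.5 mm. 152 mm wide in x over the bail's arms.
- pivot (a point): Middle of the bail's pivot line: on the basket's axis, 66 mm above its underside. The pivot line runs along the basket's x, with a pivot on each long side. Hung by the bail, the basket tips freely about this line unless the loads on its -y and +y sides balance.
- bail (a joint): Angle of the bail (wire handle) about the pivot line, rad. 0: folded down towards the basket's +y end, on a stop, arms 20 degrees above level (bail_grip is then 103 mm towards +y of the pivots and 38 mm above them); 1.22: upright; 2.44: folded down towards -y. It swings freely and drops to a stop when let go.
- bail_grip (a point): Centre of the blue plastic sleeve on the bail's crossbar, 110 mm from the pivot line: 76 mm long, 18 mm diameter, along the basket's x. The sleeve turns freely on the wire, so fingers that keep pointing down can hold it while the bail swings.
- heatsink_in: Black finned heatsink, 34 x 110 x 34 mm, 160 g, lying in the basket's +y half, length along the basket's x, 30 to 45 mm from the pivot line. Origin: centre of the base plate's underside; y along its length, z from the base plate through the fins; base plate 4 mm thick, x -15 to 17 mm; back wall 34 mm high at x -15 to -12; fins 24 mm high at x -8 to 16.
- heatsink_up: The same kind of heatsink (same size, weight, frame; balanced about y = 0), standing on one end on the bench: its y points up, origin 55 mm above the bench, the base plate's underside (-z) roughly towards the basket's side (the robot's left). Take it across x (32 mm wide). To lie on its base plate it turns 90 degrees about its own x, its top going towards its -z side.
- tank: Ultrasonic cleaner, fixed: white housing, steel rim, 202 (x) x 238 (y) x 105 mm high, grey control panel on its -y end. Origin: centre of its underside. The empty open tank, centred on it, is 168 (x) x 216 (y) mm inside; flat floor 35 mm, rim 105 mm above the bench. The basket fits with its long side along the tank's y, either way round.
- white_tub: White open plastic tub, 87 mm across, 59 mm high, bystander. Origin: centre of its underside.
- pink_bottle: White bottle with a pink band, 55 mm across, 85 mm high, bystander. Origin: centre of its underside.
- flux_tin: Flat red tin, 57 mm across, 20 mm high, bystander. Origin: centre of its underside.
Not all that is in view belongs to the job. What is shaped like the heatsink_up but orange is not meant.

How it is judged:
By the outcome, as a careful person would: the job done as asked, in the order asked, and still so for the second after the job is handed in, with the robot touching nothing.
It also fails if it takes over 69 s, if anything falls off the work surface, if the arm or the gripper's body presses on something with over 40 N, if the wrist force passes 120 N, or if a joint passes its speed limit or range.

ROBOT

A 6-joint arm with a two-finger parallel gripper is mounted at the origin on a cart in front of the work surface, level with it; the furniture and walls round the work are solid. World frame = base frame: x ahead of the robot, y to its left, z up, the work surface at z = 0. Lengths are in m, angles in rad, forces in N, time in s.
With the tool pointing down it reaches from about 0.4 to 0.825 m from the base axis. Payload 7 kg.
Tool frame: the origin (TCP) lies midway between the tips of the shut fingers; the grasp point (between the pads) lies arm.hold_point_z behind it (arm.hold_point_z is the distance from the TCP to the grasp point, in m); z points along the fingers, y is the line along which they close (so a half turn about z gives the same grasp; the last joint's range is limited). The gripper opens to 88 mm and grips with 3 to 60 N. Pads are 19 mm wide; open, the fingers measure 130 mm over their backs; the gripper's body (78 mm by 193 mm) begins 47 mm behind the grasp point.
Start: joints at [1.525, 0.359, 0.012, 0, -1.224, -0.288], TCP at [0.221, 0.638, 0.227] pointing down, gripper open.
Joint ranges: [-3.07, 3.07], [-1.43, 2.12], [-1.02, 1.25], [-3.03, 1.67], [-3.05, -0], [-3.03, 3.03]. Speed limits (rad/s): [2.39, 2.39, 3.01, 3.14, 3.14, 3.14].

INTERFACE

Orientations are given as [roll, pitch, yaw] about the fixed x, y, z axes, in that order (R = Rz(yaw) Ry(pitch) Rx(roll)).
In Python, from station import arm gives the robot as it stands.
- The arm moves only by the shell command python3 -m crank 'ROWS' [OPENING] [FORCE]. ROWS is JSON, a list that holds one entry, the list of rows, each a list of 4 numbers: the shift along the tool's x, y, z in units of 25 mm (1.0 is 25 mm), then the turn about the tool's z in units of 5 degrees (1.0 is 5 degrees). A call has 1 to 12 rows; each row is the pose to reach, as a shift and turn from the pose commanded when the call began, along the tool's axes at that moment; what a row does not reach only later rows make up. A row lasts 1/8 s, in which the tool goes at most 62.5 mm and 10.7 degrees, less where a joint would pass 70% of its speed; a pose out of reach is approached as far as the arm can. A call with a gripper value outside its range is refused whole. OPENING is the closure, from 0 (fully open) to 1 (shut), set as the call begins (- or left out, the last holds). The fingers move at their own pace and stop on an object; FORCE is the grip in N (left out, the last holds). Time passes only in rows, so rows that repeat a pose let the fingers close. It gives the time, the measured TCP pose, the force, the opening and the grip force at its end, in the units of the state.
- arm.get_state(): the state, without advancing time (a new reading comes with each control period).
- arm.grab_frame(name): name is "side" or "top"; returns (picture, depth): 400x640x3 uint8, red, green, blue; 400x640 float32, m along the optical axis (not along the pixel's ray), 0 where there is no reading.
- arm.get_calibration(name): a dict with "mtx" (3x3 intrinsics, pixels), "R" (3x3) and "t" (3): a world point X has camera coordinates R X + t. Camera axes: x right, y down, z forward; pixel columns grow to the right and rows downward; lengths in m; the calibration is good to about 2 mm. A picture is of the moment at which its call begins. get_calibration takes no time and is no camera call.
- arm.job_done(): hands the job in; it is judged then, once.
Trained networks look in the newest picture that a camera, given by its name, has taken for a name from the list of things; names that differ only in an ending like _2 or _b are one class to them, and where a whole thing is asked for, a point or a joint stands for the part that bears it (a point fixed in the world has none). Each returns a list of dicts, best first, with "score" (0 to 1); they miss things now and then, are a little off and sometimes report something else, mostly with a low value. They report only what shows in the picture. A call takes as long as a camera call. They do not tell look-alikes from the thing itself.
- arm.recognise(thing, camera): "extent" ([left, top, width, height] in pixels, round what is visible of it).
- arm.trace(thing, camera): "mask" (400x640 bool, what is visible of it) and "extent" ([left, top, width, height] in pixels, round what is visible of it).
The state is a dict: "t": time; "q": joint angles; "qd": joint speeds; "joint_efforts": joint torques, N m; "eef_pos": TCP position; "ee_rot": TCP orientation; "force": force on the tool from outside, world axes, zero at the start; "moment": the same for the moment, N m; "width": finger opening in m; "gripper_force": force on a finger pad.
Only numpy, scipy, OpenCV 4.12 (cv2) and the standard library are available. Lean on these libraries where they do the work, as an engineer would, in place of code of your own. Each camera call takes 0.05 s, during which the arm holds its last target. There are 200 camera calls.

## Working session

There is one attempt and no reset: what is moved stays moved. The work goes in short steps, Python scripts to look and compute and a shell command to move; the robot and the scene stay as the last step left them, time stands still between calls to the robot, and variables do not carry over. Pictures are saved under pics/ and viewed, at most 15 in all, crops included, and the job is handed in when it is done.

```bash
ls; mkdir -p pics; python3 - <<'E'
from station import arm
import cv2,numpy as np
s=arm.get_state();print(s,arm.hold_point_z)
for n in("side","top"):
    p,d=arm.grab_frame(n);cv2.imwrite(f"pics/{n}0.png",p[:,:,::-1]);np.save(f"/tmp/{n}.npy",d)
    c=arm.get_calibration(n);print(n,c)
    for th in["basket","bail_grip","heatsink_in","heatsink_up","tank","white_tub","pink_bottle","flux_tin"]:
        print(th,[(round(r["score"],2),r["extent"]) for r in arm.recognise(th,n)])
E
```

```text
pics
{'t': 0.0, 'q': array([ 1.52511022e+00,  3.59391850e-01,  1.10785117e-02, -3.29314175e-04,
       -1.22409087e+00, -2.88077356e-01]), 'qd': array([-0.00017464,  0.00046644, -0.0002454 , -0.00249558,  0.00150113,
       -0.00055964]), 'joint_efforts': array([ 6.23291089e-05, -5.82719707e+01,  2.93037558e+01,  6.99671522e+00,
        6.81251142e-03, -1.67617941e-04]), 'eef_pos': array([0.2210186 , 0.63728802, 0.22563178]), 'ee_rot': array([ 3.13996307e+00, -1.60036868e-04, -3.33875482e-01]), 'force': array([-0.20056617,  0.28436843, -0.39589571]), 'moment': array([-0.08166116, -0.01702836,  0.01132751]), 'gripper_force': 0.0, 'width': 0.08769830574804617} 0.0188
side {'mtx': array([[404.16961535,   0.        , 314.81597488],
       [  0.        , 404.16961535, 194.49579123],
       [  0.        ,   0.        ,   1.        ]]), 'R': array([[ 0.82651554, -0.56285618,  0.00806063],
       [-0.2795505 , -0.42284538, -0.8620054 ],
       [ 0.48859347,  0.71020751, -0.506835  ]]), 't': array([-0.50048767,  0.20317508,  0.83855111])}
basket [(0.79, [210.0, 140.1, 79.9, 63.7])]
bail_grip 
[... 793 characters left out ...]
y([-0.01534702,  0.58985176,  1.11014513])}
basket [(0.9, [200.8, 183.0, 63.0, 80.3])]
bail_grip [(0.52, [206.5, 179.8, 28.8, 14.2])]
heatsink_in [(0.79, [214.7, 203.2, 34.2, 14.6]), (0.6, [197.1, 181.3, 56.4, 43.9])]
heatsink_up [(0.6, [357.3, 239.9, 15.4, 13.0]), (0.47, [369.0, 270.0, 22.9, 13.4]), (0.47, [274.3, 268.7, 10.4, 9.9]), (0.47, [205.4, 182.0, 56.5, 76.0])]
tank [(0.55, [307.4, 123.5, 79.5, 89.2])]
white_tub [(0.76, [258.0, 119.8, 27.9, 31.8])]
pink_bottle [(0.72, [214.9, 134.1, 26.2, 26.7]), (0.53, [206.2, 182.6, 57.2, 78.8])]
flux_tin [(0.84, [409.6, 167.3, 20.2, 18.0]), (0.72, [256.5, 120.6, 27.4, 31.4]), (0.62, [217.9, 132.4, 23.0, 23.9]), (0.25, [216.9, 203.0, 32.3, 17.0])]
```

```bash
python3 - <<'E'
import cv2
a=cv2.imread("pics/side0.png")[120:300,190:450];cv2.imwrite("pics/s1.png",cv2.resize(a,None,fx=3,fy=3,interpolation=cv2.INTER_CUBIC))
a=cv2.imread("pics/top0.png")[105:300,180:440];cv2.imwrite("pics/t1.png",cv2.resize(a,None,fx=3,fy=3,interpolation=cv2.INTER_CUBIC))
E
```

```text
(no output)
```

View pics/s1.png

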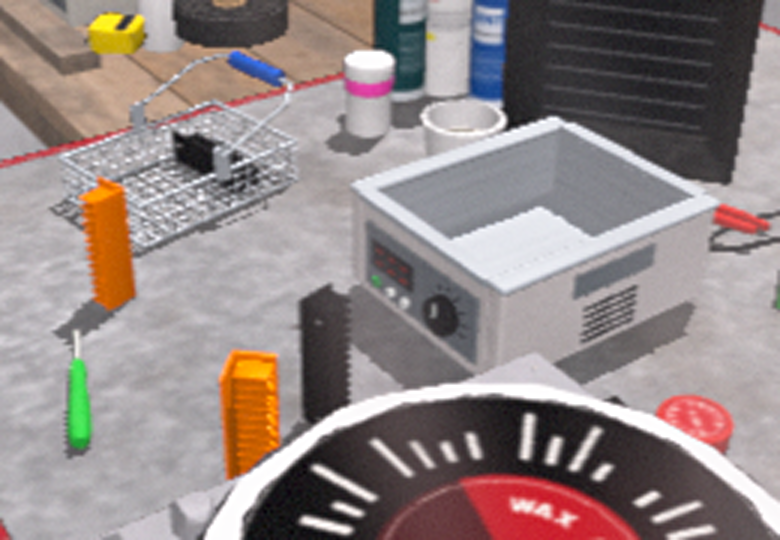

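View pics/t1.png

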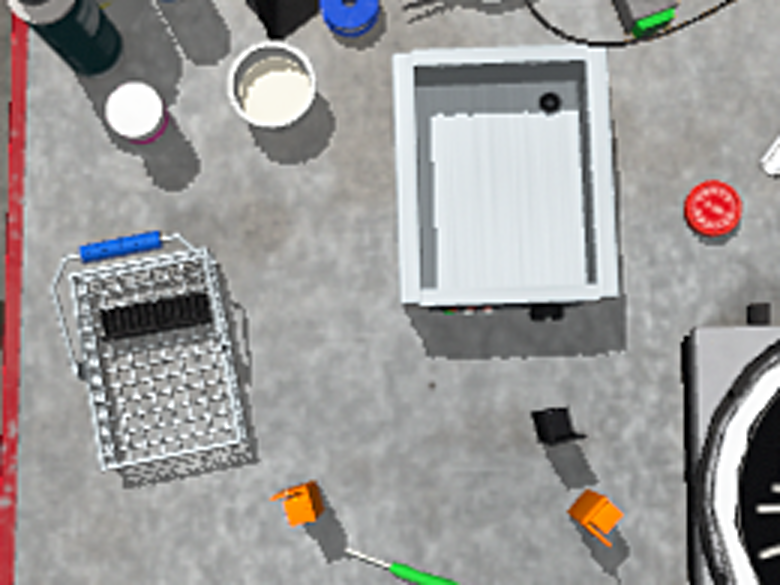

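Look-alikes for heatsink_up: the black upright at top px (365,247), side (298,236); orange ones at top (280,273) and (379,277). I choose the black one. heatsink_in lies in the basket at top (232,211). The sleeve is at top (220,187), and the tank is centred at top (348,165) with its panel facing the robot. Next I measure them.

```bash
cat > h.py <<'E'
from station import arm
import cv2,numpy as np
def cloud(n,frame=None):
    p,d=frame or arm.grab_frame(n);c=arm.get_calibration(n);K=c["mtx"]
    v,u=np.mgrid[:400,:640]
    X=np.stack([(u-K[0,2])*d/K[0,0],(v-K[1,2])*d/K[1,1],d],-1)
    W=(X-c["t"])@c["R"];W[d==0]=np.nan
    return p,W
def proj(n,P):
    c=arm.get_calibration(n);q=(np.asarray(P)@c["R"].T+c["t"])@c["mtx"].T
    return q[...,:2]/q[...,2:]
def box(W,e,m=3):
    l,t,w,h=map(int,e);M=np.zeros(W.shape[:2],bool);M[max(t-m,0):t+h+m,max(l-m,0):l+w+m]=1;return M
def rect(P):
    r=cv2.minAreaRect(P[:,:2].astype(np.float32)*1000);return np.round(r[0],1),np.round(r[1],1),round(r[2],1)
E
python3 - <<'E'
from h import *
for n in("top","side"):
    p,W=cloud(n,(cv2.imread(f"pics/{n}0.png")[:,:,::-1],np.load(f"/tmp/{n}.npy")));z=W[...,2]
    B={"top":dict(tank=(300,115,95,105),basket=(196,175,72,95),hs=(352,235,26,24),or1=(370,265,26,24),or2=(268,262,22,22)),
       "side":dict(tank=(300,150,135,100),basket=(200,130,95,75),hs=(288,210,20,50))}[n]
    def sel(k,a,b): return W[box(W,B[k],0)&(z>a)&(z<b)]
    for k,a,b in[("tank",.095,.115),("basket",.040,.056),("hs",.095,.12),("hs",.02,.12),("or1",.09,.13),("or2",.09,.13)]:
        if k in B:
            P=sel(k,a,b);print(n,k,len(P),rect(P) if len(P)>3 else "",P[:,2].mean())
    dark=(p.max(2)<60)&box(W,B["basket"],0)
    P=W[dark&(z>.015)&(z<.06)];print(n,"in",len(P),rect(P) if len(P)>3 else"",np.nanmedian(P[:,2]))
    blue=(p[...,2]>p[...,0]+70.)&(p[...,2]>120)&box(W,B["basket"],0);blue=(p[...,2].astype(int)-p[...,0]>60)&box(W,B["basket"],0)
    P=W[blue&np.isfinite(z)];print(n,"sleeve",len(P),rect(P),np.median(P,0),P[:,2].max())
    if n=="top":
        P=sel("hs",.095,.12);print(np.round(P*1000).astype(int).tolist())
E
```

```text
top tank 1956 (array([ 685.8, -123.1]), array([247.2, 206.5]), 1.1) 0.10552123662031458
top basket 339 (array([518.4, 220.5]), array([197.9, 141.1]), 10.6) 0.04833888534502531
top hs 106 (array([ 448.3, -172.5]), array([32.6, 34.1]), 12.2) 0.10804202930087434
top hs 149 (array([ 448.3, -172.5]), array([32.6, 34.1]), 12.2) 0.09401548906486787
top or1 119 (array([ 360.7, -208.2]), array([34.1, 31.8]), 45.3) 0.10665904352423636
top or2 107 (array([375.4,  76.9]), array([32. , 33.3]), 16.9) 0.10672366356736572
top in 229 (array([547.9, 243.7]), array([ 75. , 146.4]), 36.1) 0.027570055627703805
top sleeve 157 (array([628.4, 256.2]), array([ 38.4, 107.1]), 10.5) [0.61944321 0.23988948 0.11141664] 0.11732857450262725
[[463, -169, 96], [463, -170, 111], [463, -173, 110], [463, -176, 108], [461, -153, 113], [461, -156, 112], [461, -160, 107], [461, -162, 107], [461, -164, 112], [461, -168, 105], [461, -170, 109], [461, -174, 105], [461, -176, 109], [458, -153, 113], [458, -156, 110], [458, -159, 107], [458, -162, 108], [458, -165, 107], [458, -168, 107], [458, -171, 106], [458, -173, 109], [4
[... 1378 characters left out ...]
], [433, -164, 112], [433, -166, 114], [433, -169, 116], [433, -172, 113], [433, -175, 109], [433, -179, 103], [430, -160, 99], [431, -161, 112]]
side tank 2048 (array([ 708.3, -109.2]), array([583.2, 282.8]), 24.9) 0.10354962325694285
side basket 331 (array([480.9, 188.8]), array([288.9, 196.5]), 13.7) 0.047557415914826005
side hs 184 (array([ 446.9, -170.3]), array([33.7, 34.4]), 12.6) 0.10458701690127498
side hs 615 (array([ 447., -171.]), array([33.9, 35.6]), 12.4) 0.07137308051597184
side in 143 (array([630.9, 376.4]), array([427.8,  81.1]), 64.0) 0.024959707492532367
side sleeve 92 (array([615.3, 239.5]), array([16. , 77.5]), 12.2) [0.61440636 0.23678026 0.10964593] 0.11443537268024018
```

```bash
cat >> h.py <<'E'
def go(*targets,pose=None):
    "print rows (tool units) for grasp-point targets (x,y,z mm of TCP, yaw deg)"
    s=arm.get_state();p0=s["eef_pos"]*1000;y0=s["ee_rot"][2]
    if pose is not None: p0=np.array(pose[:3],float);y0=np.radians(pose[3])
    A=np.array([[np.cos(y0),np.sin(y0),0],[np.sin(y0),-np.cos(y0),0],[0,0,-1]])
    print("at",np.round(p0,1),round(np.degrees(y0),2),"rpy",np.round(np.degrees(s["ee_rot"]),1),"t",s["t"],"F",np.round(s["force"],1),"w",round(s["width"]*1000,1),"gf",s["gripper_force"])
    for t in targets:
        d=A@(np.array(t[:3],float)-p0)/25;r=-((t[3]-np.degrees(y0)+180)%360-180)/5
        print(t,"->",np.round(d,2).tolist(),round(r,2))
E
python3 - <<'E'
from h import *
for k in range(2):
  p,W=cloud("top");z=W[...,2]
  for th,a,b in[("heatsink_in",.015,.055),("tank",.095,.115),("basket",.042,.054)]:
    for r in arm.trace(th,"top")[:1]:
        P=W[r["mask"]&(z>a)&(z<b)];
        ok=np.all(abs(P[:,:2]-np.median(P[:,:2],0))<.2,1);P=P[ok]
        print(th,round(r["score"],2),r["extent"],len(P),rect(P),np.median(P,0).round(4))
    if th=="heatsink_in": np.save("/tmp/in.npy",P)
# tank: column/row widths at rim & floor
F=W[(z>.025)&(z<.045)&box(W,(307,123,80,90),-4)];print("floor",len(F),rect(F))
go((600,300,230,-77.6),(448-4,-172+-1,200,-77.6))
a=p[170:275,190:275];cv2.imwrite("pics/b.png",cv2.resize(p[225:290,330:400,::-1],None,fx=6,fy=6))
E
```

```text
heatsink_in 0.72 [213.4, 205.0, 35.2, 15.4] 235 (array([560.9, 226.9]), array([ 32.4, 106.1]), 9.9) [0.5584 0.2267 0.027 ]
tank 0.65 [310.1, 122.7, 75.9, 89.2] 1913 (array([ 685.7, -123. ]), array([247. , 206.4]), 1.2) [ 0.6825 -0.1261  0.1057]
basket 0.94 [205.2, 183.7, 58.1, 81.1] 252 (array([518.3, 220.4]), array([197.8, 140.7]), 10.6) [0.5161 0.2619 0.0486]
heatsink_in 0.61 [213.0, 204.0, 37.2, 15.0] 224 (array([560.2, 225.5]), array([ 31.5, 104. ]), 9.5) [0.5586 0.225  0.0275]
tank 0.93 [308.5, 121.5, 77.5, 90.8] 1901 (array([ 685.8, -122.8]), array([247. , 205.7]), 1.1) [ 0.684  -0.1196  0.1056]
basket 0.61 [198.7, 184.9, 64.0, 80.4] 287 (array([518.2, 220.4]), array([197.7, 140.7]), 10.5) [0.5066 0.255  0.0488]
floor 3762 (array([ 678.1, -123.1]), array([231.7, 172.2]), 1.2)
at [221.2 637.7 226.5] -19.12 rpy [180.   -0.  -19.1] t 1.3 F [-0.2 -0.6  0.2] w 88.1 gf 0.0
(600, 300, 230, -77.6) -> [18.74, 7.8, -0.14] 11.7
(444, -173, 200, -77.6) -> [19.04, 27.72, 1.06] 11.7
```

View pics/b.png

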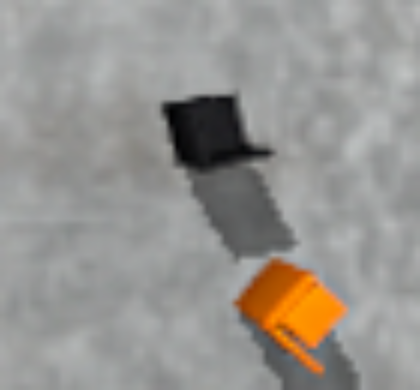

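The crop shows the black one upright at top px (364,247), base plate to the left. The orange look-alike is beside it at (379,277). The choice stands.

```bash
python3 -m crank '[[[2,1.2,0,1.7],[4.1,2.5,0,3.4],[6.2,3.8,0,5.1],[8.3,5.1,0,6.8],[10.4,6.4,0,8.5],[12.5,7.7,0,10.2],[14.4,9.2,0,11.7],[15.0,11.5,0,11.7],[15.5,13.8,0,11.7],[16,16.1,0,11.7],[16.5,18.4,0,11.7],[17,20.7,0,11.7]]]' 0.41 8
python3 - <<'E'
from h import *
P=np.load("/tmp/in.npy");c=np.array([.5183,.2204]);a=np.radians(10.6)
v=((P[:,:2]-c)@[np.cos(a),np.sin(a)])*1000
for lo in range(22,64,4):
    m=(v>=lo)&(v<lo+4);print(lo,m.sum(),np.round(P[m,2].mean()*1000,1) if m.any() else"")
go((444,-173,200,-77.6),(444,-173,160,-77.6))
E
```

```text
t: 2.8
eef_pos: [0.4527, 0.0078, 0.227]
ee_rot: [-3.14, 0.0, -1.354]
force: [1.3, -0.0, -0.3]
width: 0.0525
gripper_force: 0.0
22 1 23.3
26 56 32.3
30 8 37.4
34 22 25.7
38 25 24.6
42 29 25.9
46 28 25.1
50 28 25.3
54 26 24.0
58 1 16.5
62 0 
at [452.7   7.8 227. ] -77.59 rpy [-179.9    0.   -77.6] t 2.8 F [ 1.3 -0.  -0.3] w 52.5 gf 0.0
(444, -173, 200, -77.6) -> [6.99, 1.89, 1.08] 0.0
(444, -173, 160, -77.6) -> [6.99, 1.89, 2.68] 0.0
```

```bash
python3 -m crank '[[[2.3,0.6,0.6,0],[4.6,1.3,1.2,0],[6.7,1.8,1.8,0],[7.1,2.0,2.6,0],[7.1,2.0,2.6,0],[7.1,2.0,2.6,0]]]' 
python3 - <<'E'
from h import *
go((449,-176,73,-77.6))
for n in("top","side"):
    p,W=cloud(n);z=W[...,2]
    m=box(W,dict(top=(352,235,26,24),side=(288,205,20,55))[n],0)&(p.max(2)<70)&(z>.05)&(z<.12)
    P=W[m];print(n,len(P),rect(P) if len(P)>5 else "")
    cv2.imwrite(f"pics/{n}2.png",cv2.resize(p[130:330,200:460,::-1],None,fx=3,fy=3))
E
```

```text
t: 3.55
eef_pos: [0.4429, -0.1743, 0.1623]
ee_rot: [-3.141, -0.0, -1.354]
force: [1.1, -0.6, 0.5]
width: 0.0518
gripper_force: 0.0
at [ 442.9 -174.3  162.3] -77.6 rpy [-180.    -0.   -77.6] t 3.55 F [ 1.1 -0.6  0.5] w 51.8 gf 0.0
(449, -176, 73, -77.6) -> [0.12, -0.22, 3.57] 0.0
top 0 
side 311 (array([ 442. , -169.2]), array([39., 27.]), 38.5)
```

View pics/side2.png

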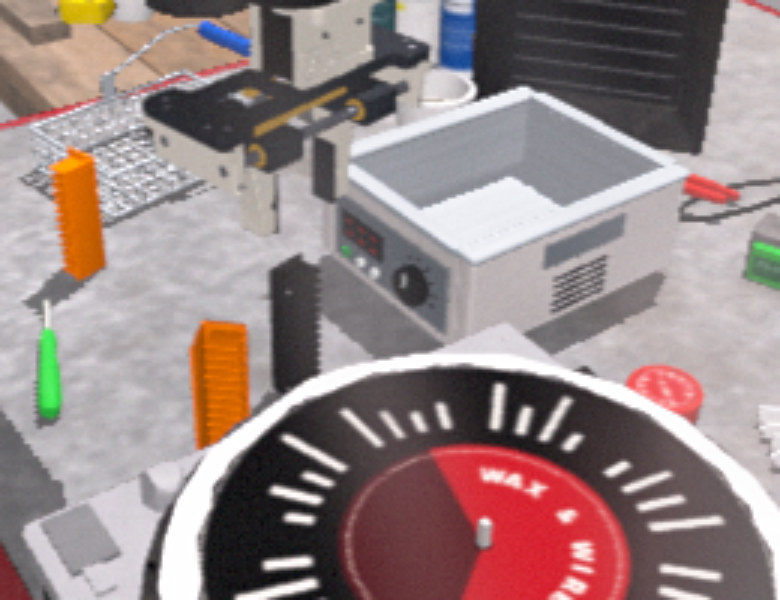

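```bash
python3 -m crank '[[[0.1,-0.2,1.2,0],[0.1,-0.2,2.4,0],[0.1,-0.2,3.3,0],[0.1,-0.2,3.57,0],[0.1,-0.2,3.57,0],[0.1,-0.2,3.57,0]]]' && python3 -m crank '[[[0,0,0,0],[0,0,0,0],[0,0,0,0],[0,0,0,0]]]' 0.9 5
python3 - <<'E'
from h import *
go()
E
```

```text
t: 4.4
eef_pos: [0.4487, -0.1758, 0.0734]
ee_rot: [-3.14, -0.001, -1.354]
force: [1.0, -0.2, 0.4]
width: 0.052
gripper_force: 0.0
t: 4.9
eef_pos: [0.4481, -0.176, 0.0726]
ee_rot: [-3.141, -0.0, -1.355]
force: [0.6, 0.9, 2.4]
width: 0.0312
gripper_force: 5.1
at [ 448.1 -176.    72.6] -77.62 rpy [-180.    -0.   -77.6] t 4.9 F [0.6 0.9 2.4] w 31.2 gf 5.129781156268258
```

```bash
python3 -m crank '[[[-0.32,0,-0.02,0],[-0.65,0,-0.04,0],[-0.98,0,-0.04,0],[-1.31,0,-0.01,0],[-1.63,0,0.03,0],[-1.95,0,0.11,0],[-2.26,0,0.22,0],[-2.56,0,0.36,0],[-2.56,0,0.36,0]]]' 0.9 3
python3 - <<'E'
from h import *
go()
p,W=cloud("side");cv2.imwrite("pics/s3.png",cv2.resize(p[130:280,230:430,::-1],None,fx=4,fy=4))
E
```

```text
t: 6.02
eef_pos: [0.4338, -0.1129, 0.063]
ee_rot: [3.141, 0.0, -1.354]
force: [0.7, -0.7, -1.8]
width: 0.0307
gripper_force: 3.3
at [ 433.8 -112.9   63. ] -77.59 rpy [180.    0.  -77.6] t 6.025 F [ 0.7 -0.7 -1.8] w 30.7 gf 3.2539883141453174
```

View pics/s3.png

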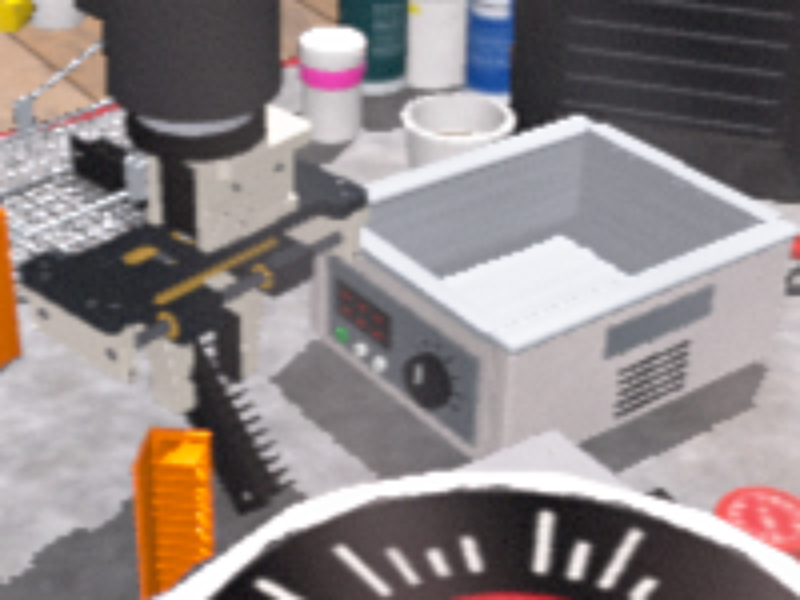

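The heatsink has tilted about 40° toward the basket side, its lower edge on the bench (crop px ~(255,500)), held in the fingers. I carry on with the arc.

```bash
python3 -m crank '[[[-0.28,0,0.16,0],[-0.56,0,0.35,0],[-0.82,0,0.56,0],[-1.05,0,0.79,0],[-1.26,0,1.04,0],[-1.45,0,1.3,0],[-1.61,0,1.58,0],[-1.76,0,1.87,0],[-1.87,0,2.16,0],[-1.94,0,2.42,0],[-1.94,0,2.44,0],[-1.94,0,2.44,0]]]'
python3 - <<'E'
from h import *
go()
p,W=cloud("side");cv2.imwrite("pics/s4.png",cv2.resize(p[130:280,230:430,::-1],None,fx=4,fy=4))
E
```

```text
t: 7.58
eef_pos: [0.4237, -0.066, 0.0022]
ee_rot: [-3.142, 0.0, -1.355]
force: [0.2, 0.7, -0.9]
width: 0.0312
gripper_force: 3.0
at [423.7 -66.    2.2] -77.63 rpy [-180.     0.   -77.6] t 7.575 F [ 0.2  0.7 -0.9] w 31.2 gf 2.998727895319462
```

View pics/s4.png

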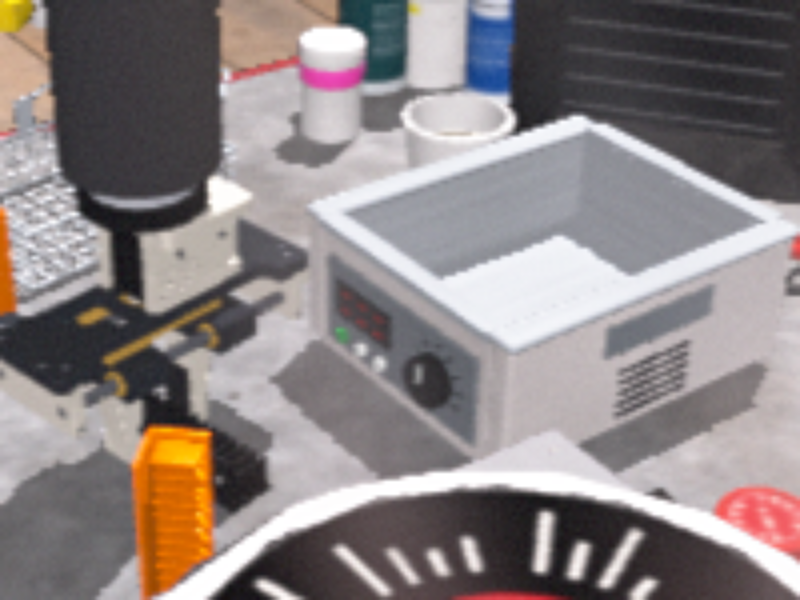

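It lies flat with the fingers at its far end. Releasing, lifting, measuring.

```bash
python3 -m crank '[[[0,0,0,0],[0,0,0,0],[0,0,0,0]]]' 0.45 && python3 -m crank '[[[0,0,-0.8,0],[0,0,-2.2,0],[-1.5,0,-3.6,0],[-3.8,0,-4.4,0],[-3.8,0,-4.4,0]]]'
python3 - <<'E'
from h import *
for n,b in(("top",(325,230,60,45)),("side",(255,215,60,60))):
    p,W=cloud(n);z=W[...,2]
    m=box(W,b,0)&(p.max(2)<70)&(z>.008)&(z<.045)
    m&=(abs(W[...,0]-.43)<.06)&(abs(W[...,1]+.10)<.09)
    P=W[m];print(n,len(P),rect(P) if len(P)>5 else "",np.percentile(P[:,2],[5,50,95]).round(3))
cv2.imwrite("pics/t5.png",cv2.resize(arm.grab_frame("top")[0][170:300,250:430,::-1],None,fx=4,fy=4))
go((431.6,-102,60,-77.6))
E
```

```text
t: 8.0
eef_pos: [0.4237, -0.0661, 0.0024]
ee_rot: [-3.142, 0.0, -1.355]
force: [-0.4, 0.9, 0.0]
width: 0.0478
gripper_force: 0.0
t: 8.62
eef_pos: [0.4041, 0.0303, 0.1143]
ee_rot: [-3.137, 0.002, -1.349]
force: [0.4, -0.0, -0.0]
width: 0.0481
gripper_force: 0.0
top 148 (array([ 431.1, -101.7]), array([30.3, 94.5]), 11.9) [0.008 0.024 0.037]
side 276 (array([428.4, -95.3]), array([ 33.4, 107.5]), 13.0) [0.011 0.022 0.034]
at [402.9  26.6 112.1] -77.59 rpy [180.    0.  -77.6] t 8.775 F [ 0.2 -0.7 -0.3] w 48.5 gf 0.0
(431.6, -102, 60, -77.6) -> [5.27, -0.01, 2.08] 0.0
```

View pics/t5.png

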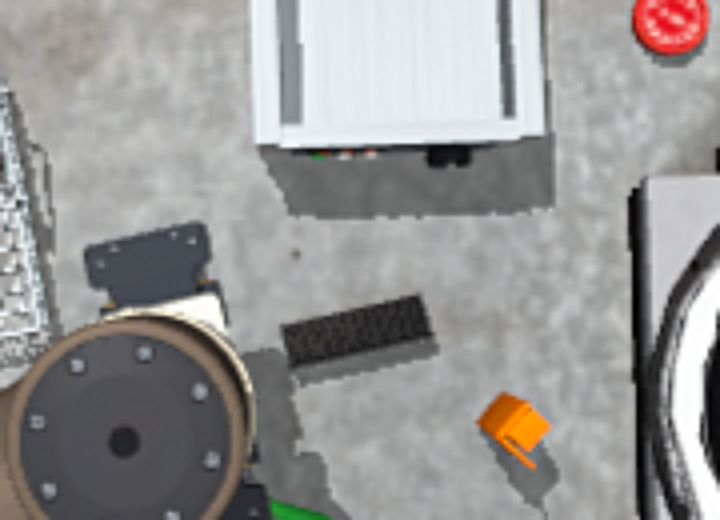

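```bash
python3 - <<'E'
from h import *
for P in([.4316,-.102,.028],[.4284,-.0953,.028]): print(proj("top",P),proj("side",P))
p,W=cloud("top")
m=((p.max(2)<62)&box(W,(318,240,44,28),0)).astype(np.uint8)
n,l,s,c=cv2.connectedComponentsWithStats(m);i=1+s[1:,4].argmax();print(s[i],c[i])
ys,xs=np.where(l==i);r=cv2.minAreaRect(np.stack([xs,ys],1).astype(np.float32));print(r)
print(cv2.boxPoints(r))
for x,y in[(1-17,-55),(17,-55),(17,55),(-15,55)]:
    a=np.radians(12.4);X=np.array([.4316,-.102])+x/1e3*np.array([np.cos(a),np.sin(a)])+y/1e3*np.array([-np.sin(a),np.cos(a)])
    print(proj("top",[*X,.03]))
for r in arm.trace("heatsink_up","top")[:4]: print(r["score"],r["extent"])
E
```

```text
[340.66024872 252.05088287] [278.66112617 237.11059865]
[338.42194431 253.16422058] [276.09626024 236.15858768]
[321 244  37  18 364] [338.89285714 252.45879121]
((338.48028564453125, 252.58143615722656), (10.643349647521973, 35.90256881713867), 77.00537872314453)
[[319.79208 251.43256]
 [354.77524 243.35953]
 [357.1685  253.73032]
 [322.18533 261.80334]]
[360.04223163 253.15568379]
[357.38379796 242.22766428]
[321.31645183 250.65389005]
[323.78523037 261.29121505]
0.6 [317.8, 243.3, 40.1, 17.4]
0.46 [366.1, 267.8, 22.4, 17.4]
0.36 [208.1, 183.1, 23.1, 6.4]
```

```bash
python3 -m crank '[[[2.3,0,0.4,0],[4.4,0,1,0],[5.1,0,2.1,0],[5.1,0,3,0],[5.1,0,3.9,0],[5.1,0,4.36,0],[5.1,0,4.36,0]]]' && python3 -m crank '[[[0,0,0,0],[0,0,0,0],[0,0,0,0],[0,0,0,0]]]' 0.9 18 && python3 -m crank '[[[0,0,-1,0],[0,0,-2.5,0],[0,0,-4.5,0],[0,0,-4.8,0],[0,0,-4.8,0]]]' 
python3 - <<'E'
from h import *
p,W=cloud("top");z=W[...,2]
cv2.imwrite("pics/s6.png",cv2.resize(arm.grab_frame("side")[0][130:280,230:430,::-1],None,fx=4,fy=4))
for i in range(2):
    r=arm.trace("basket","top")
    if r:
        P=W[r[0]["mask"]&(z>.042)&(z<.054)];print(len(P),rect(P))
a=np.radians(10.8);b=np.array([518.3,220.4]);ev=np.array([np.cos(a),np.sin(a)])
t=b-ev*40;yaw=-79.2
go((*t,130,yaw),(*t,20,yaw))
E
```

```text
t: 9.75
eef_pos: [0.4298, -0.0986, 0.0025]
ee_rot: [3.139, -0.0, -1.356]
force: [-0.1, -0.6, 0.2]
width: 0.0479
gripper_force: 0.0
t: 10.25
eef_pos: [0.4308, -0.0977, 0.004]
ee_rot: [-3.141, -0.0, -1.354]
force: [-2.4, 0.3, 6.4]
width: 0.0307
gripper_force: 21.3
t: 10.88
eef_pos: [0.4306, -0.0976, 0.1235]
ee_rot: [-3.14, 0.0, -1.355]
force: [-0.3, 0.3, -2.9]
width: 0.0307
gripper_force: 20.7
181 (array([518.1, 220.3]), array([197.7, 140.2]), 10.4)
181 (array([518.1, 220.3]), array([197.7, 140.2]), 10.4)
at [429.7 -97.9 122. ] -77.64 rpy [179.8   0.  -77.6] t 11.075 F [ 0.5 -0.2 -1.5] w 30.7 gf 20.730018415488303
(np.float64(479.0085099708524), np.float64(212.904747416571), 130, -79.2) -> [-11.72, -4.59, -0.32] 0.31
(np.float64(479.0085099708524), np.float64(212.904747416571), 20, -79.2) -> [-11.72, -4.59, 4.08] 0.31
```

View pics/s6.png

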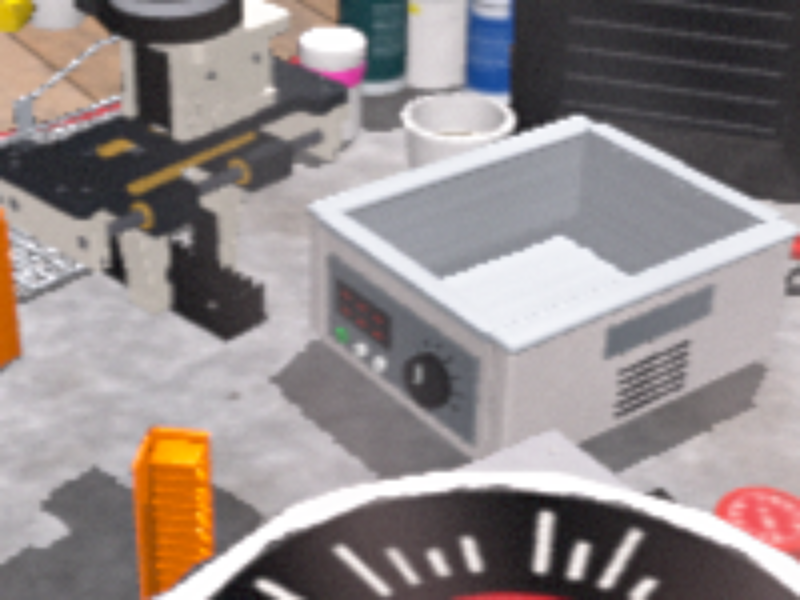

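The heatsink is held level by its middle (crop ~(215,285)). Moving over the basket's empty half.

```bash
python3 -m crank '[[[-2,-0.8,-0.2,0.4],[-4.2,-1.65,-0.2,0.4],[-6.4,-2.5,-0.2,0.4],[-8.6,-3.35,-0.2,0.4],[-10.7,-4.2,-0.2,0.4],[-11.72,-4.59,-0.2,0.4],[-11.72,-4.59,-0.2,0.4],[-11.72,-4.59,0.8,0.4],[-11.72,-4.59,1.2,0.4],[-11.72,-4.59,1.2,0.4]]]'
python3 - <<'E'
from h import *
go((478.6,213.1,60,-79.6))
b=np.array([.5182,.2204]);a=np.radians(10.5);ev=np.array([np.cos(a),np.sin(a)]);eu=np.array([np.sin(a),-np.cos(a)])
for n in("side","top"):
    p,W=cloud(n);z=W[...,2]
    u=(W[...,:2]-b)@eu*1e3;v=(W[...,:2]-b)@ev*1e3
    s=arm.get_state()["eef_pos"][2]
    m=(abs(u)<90)&(v>-62)&(v<-18)&(z>s-.006)&(z<s+.022)&(p.max(2)<75)
    print(n,m.sum(),np.percentile(u[m],[0,2,10,50,90,98,100]).round(1),np.percentile(v[m],[0,2,10,50,90,98,100]).round(1))
    cv2.imwrite(f"pics/{n}7.png",cv2.resize(p[110:230,180:320,::-1],None,fx=5,fy=5))
E
```

```text
t: 12.32
eef_pos: [0.4794, 0.2117, 0.0925]
ee_rot: [3.14, -0.001, -1.391]
force: [0.1, -0.3, -1.0]
width: 0.0308
gripper_force: 20.7
at [479.4 211.7  92.5] -79.68 rpy [ 1.799e+02 -1.000e-01 -7.970e+01] t 12.325 F [ 0.1 -0.3 -1. ] w 30.8 gf 20.730851842090487
(478.6, 213.1, 60, -79.6) -> [-0.06, 0.02, 1.3] -0.02
side 197 [-53.8 -47.2 -16.5  36.4  51.3  52.5  53.4] [-58.3 -57.4 -56.5 -44.2 -28.8 -25.2 -23.1]
top 124 [ 9.2 11.  20.6 36.3 53.  54.7 55.4] [-55.1 -54.3 -48.5 -38.5 -26.8 -24.2 -20.1]
```

View pics/side7.png

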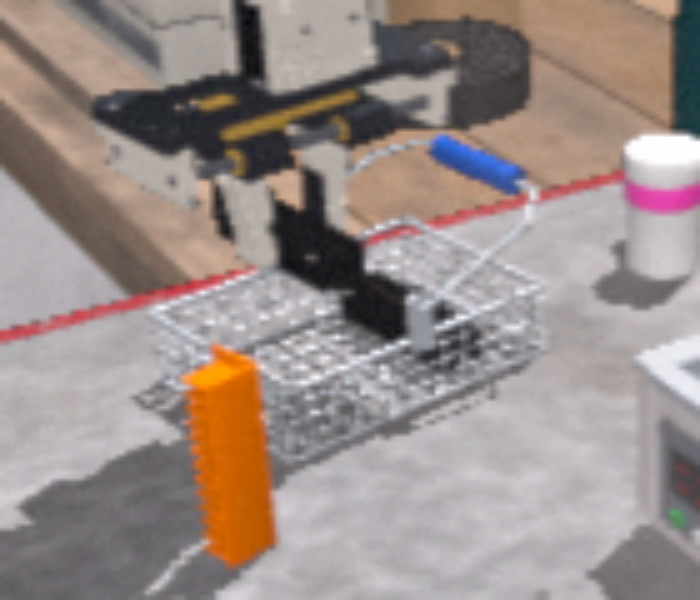

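```bash
python3 -m crank '[[[-0.06,0.02,1,0],[-0.06,0.02,2.2,0],[-0.06,0.02,2.9,0],[-0.06,0.02,3.2,0],[-0.06,0.02,3.34,0],[-0.06,0.02,3.36,0],[-0.06,0.02,3.36,0]]]'
```

```text
t: 13.3
eef_pos: [0.4795, 0.2147, 0.01]
ee_rot: [-3.141, 0.001, -1.39]
force: [-0.5, -0.2, -2.0]
width: 0.0305
gripper_force: 20.7
```

```bash
python3 -m crank '[[[0,0,0.04,0],[0,0,0.06,0],[0,0,0.06,0],[0,0,0.06,0]]]'
```

```text
t: 13.8
eef_pos: [0.4793, 0.2145, 0.0081]
ee_rot: [-3.141, 0.0, -1.39]
force: [-1.3, -0.2, 4.4]
width: 0.0307
gripper_force: 21.1
```

```bash
python3 -m crank '[[[0,0,0.02,0],[0,0,0.04,0],[0,0,0.04,0]]]'
```

```text
t: 14.18
eef_pos: [0.4793, 0.2145, 0.008]
ee_rot: [-3.141, 0.0, -1.389]
force: [-6.1, -0.6, 14.8]
width: 0.0306
gripper_force: 21.7
```

```bash
python3 -m crank '[[[0,0,-0.03,0],[0,0,-0.06,0],[0,0,-0.06,0]]]' && python3 -m crank '[[[0,0,0,0],[0,0,0,0],[0,0,0,0]]]' 0.5 && python3 -m crank '[[[0,0,-0.8,0],[0,0,-2.5,0],[0,0,-4.8,0],[2,-1.5,-5.5,0],[4,-4,-5.5,0],[6,-5,-5.5,0],[7,-5,-5.5,0],[7,-5,-5.5,0]]]'
python3 - <<'E'
from h import *
for k in range(2):
    p,W=cloud("top");z=W[...,2]
    r=arm.trace("basket","top")
    if r: P=W[r[0]["mask"]&(z>.042)&(z<.054)];print(len(P),rect(P))
    for r in arm.trace("heatsink_in","top")[:3]:
        P=W[r["mask"]&(z>.015)&(z<.05)&(p.max(2)<75)];print(round(r["score"],2),len(P),rect(P) if len(P)>5 else "")
# black profile along v
b=np.array([.5182,.2204]);a=np.radians(10.5);ev=np.array([np.cos(a),np.sin(a)]);eu=np.array([np.sin(a),-np.cos(a)])
u=(W[...,:2]-b)@eu*1e3;v=(W[...,:2]-b)@ev*1e3
m=(abs(u)<40)&(abs(v)<70)&(z>.012)&(z<.05)&(p.max(2)<75)
for lo in range(-66,66,3):
    q=m&(v>=lo)&(v<lo+3)
    if q.sum()>3: print(lo,q.sum(),(z[q].mean()*1e3).round(1),end=" | ")
cv2.imwrite("pics/t8.png",cv2.resize(p[170:275,180:320,::-1],None,fx=5,fy=5))
go()
E
```

```text
t: 14.55
eef_pos: [0.4791, 0.2143, 0.0081]
ee_rot: [3.141, -0.0, -1.39]
force: [-0.2, -0.7, -0.1]
width: 0.0303
gripper_force: 20.9
t: 14.92
eef_pos: [0.4792, 0.2144, 0.0083]
ee_rot: [-3.141, 0.0, -1.39]
force: [-0.6, 0.5, 0.2]
width: 0.0436
gripper_force: 0.0
t: 15.92
eef_pos: [0.6342, 0.0622, 0.145]
ee_rot: [3.14, -0.0, -1.393]
force: [-1.1, 0.5, -0.8]
width: 0.0437
gripper_force: 0.0
274 (array([518.5, 220.2]), array([198. , 140.7]), 10.6)
0.93 191 (array([560.4, 225.4]), array([ 29.8, 103.3]), 9.3)
267 (array([518.6, 220.1]), array([198.1, 141. ]), 10.6)
0.56 218 (array([560.4, 226.1]), array([ 30.4, 105.1]), 9.7)
-57 15 34.4 | -54 17 39.2 | -51 5 17.4 | -48 19 21.4 | -45 18 23.7 | -42 17 23.6 | -39 17 23.0 | -36 16 23.3 | -33 17 24.5 | -30 18 22.7 | -27 13 22.0 | 27 44 32.3 | 30 6 38.9 | 33 8 22.1 | 36 18 23.7 | 39 19 24.0 | 42 14 23.9 | 45 17 22.1 | 48 16 23.3 | 51 21 24.0 | 54 15 23.6 | 57 9 22.9 | at [633.4  65.8 146.1] -79.55 rpy [-180.     0.   -79.5] t 16.225 F [-0.6 -0.4  0. ] w 43.7 gf 0.0
```

View pics/t8.png

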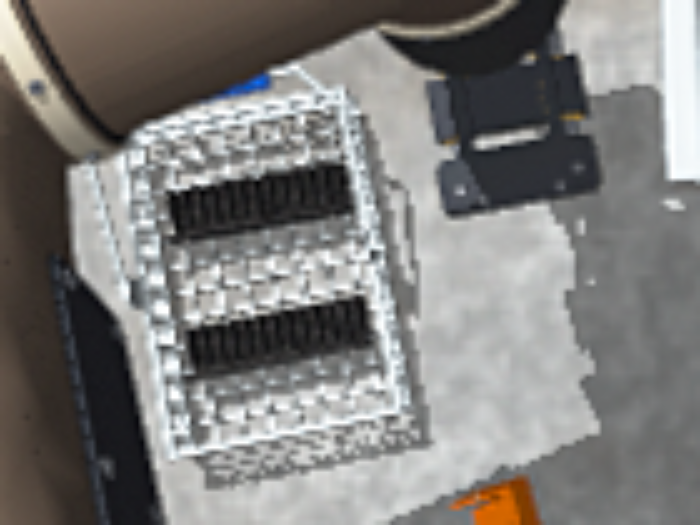

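Both heatsinks now lie parallel, at equal distance (crop (260,200) and (280,335)), and the basket has not moved. Now the bail.

```bash
python3 -m crank '[[[-2.2,-0.2,0.2,0],[-4.5,-0.45,0.2,0],[-6.5,-0.7,0.2,0],[-6.92,-0.71,0.4,0],[-6.92,-0.71,1.2,0],[-6.92,-0.71,1.2,0]]]'
python3 - <<'E'
from h import *
for n in("side","top"):
    p,W=cloud(n);z=W[...,2];q=p.astype(int)
    m=(q[...,2]-q[...,0]>60)&(z>.08)&(z<.125)&(abs(W[...,0]-.619)<.03)&(abs(W[...,1]-.239)<.05);P=W[m]
    if m.sum()>5: print(n,m.sum(),rect(P),np.median(P,0).round(4))
go((619.5,239.3,85,-79.4))
E
```

```text
t: 16.98
eef_pos: [0.6185, 0.2378, 0.1143]
ee_rot: [3.138, -0.001, -1.389]
force: [-0.2, 0.3, -0.1]
width: 0.044
gripper_force: 0.0
side 59 (array([617.3, 226.4]), array([15.3, 47. ]), 18.6) [0.6166 0.2223 0.1093]
top 59 (array([620.3, 235.2]), array([15.6, 65.8]), 10.8) [0.621  0.2166 0.111 ]
at [619.9 237.9 116.2] -79.61 rpy [180.   -0.  -79.6] t 17.075 F [0.4 0.6 0.2] w 43.7 gf 0.0
(619.5, 239.3, 85, -79.4) -> [-0.06, 0.01, 1.25] -0.04
```

```bash
python3 -m crank '[[[-0.04,0,0.6,0],[-0.04,0,1.1,0],[-0.04,0,1.25,0],[-0.04,0,1.25,0]]]' && python3 -m crank '[[[0,0,0,0],[0,0,0,0],[0,0,0,0],[0,0,0,0]]]' 0.95 12
```

```text
t: 17.58
eef_pos: [0.6196, 0.2389, 0.084]
ee_rot: [3.141, -0.001, -1.39]
force: [0.3, 1.3, 0.2]
width: 0.0436
gripper_force: 0.0
t: 18.08
eef_pos: [0.6199, 0.2392, 0.0848]
ee_rot: [-3.141, 0.0, -1.39]
force: [0.6, 0.0, 1.0]
width: 0.0179
gripper_force: 12.0
```

```bash
python3 -m crank '[[[0,0.15,-0.36,0],[0,0.33,-0.7,0],[0,0.53,-1.02,0],[0,0.77,-1.32,0],[0,1.02,-1.61,0],[0,1.31,-1.87,0],[0,1.61,-2.1,0],[0,1.94,-2.31,0],[0,2.28,-2.48,0],[0,2.63,-2.63,0],[0,3.0,-2.75,0],[0,3.0,-2.75,0]]]'
python3 -m crank '[[[0,0.37,-0.08,0],[0,0.75,-0.12,0],[0,1.14,-0.14,0],[0,1.14,-0.14,0]]]'
python3 - <<'E'
from h import *
go()
p,W=cloud("top");z=W[...,2]
r=arm.trace("basket","top")
if r: P=W[r[0]["mask"]&(z>.042)&(z<.054)];print(len(P),rect(P))
E
```

```text
t: 19.58
eef_pos: [0.5453, 0.2255, 0.1537]
ee_rot: [-3.141, 0.0, -1.389]
force: [1.4, -3.0, 0.9]
width: 0.0173
gripper_force: 12.0
t: 20.08
eef_pos: [0.5172, 0.2202, 0.1572]
ee_rot: [-3.142, 0.0, -1.389]
force: [1.6, -3.5, 5.1]
width: 0.0173
gripper_force: 12.0
at [517.2 220.2 157.2] -79.6 rpy [-180.     0.   -79.6] t 20.075 F [ 1.6 -3.5  5.1] w 17.3 gf 11.999043077230453
175 (array([518.7, 220.1]), array([197.3, 140.2]), 9.8)
```

```bash
python3 -m crank '[[[0,0,-0.1,0],[0,0,-0.3,0],[0,0,-0.7,0],[0,0,-1.3,0],[0,0,-2.0,0],[0,0,-2.8,0],[0,0,-3.6,0],[0,0,-4.4,0],[0,0,-5.2,0],[0,0,-5.6,0],[0,0,-5.6,0],[0,0,-5.6,0]]]' 0.95 25
python3 - <<'E'
from h import *
go()
p,W=cloud("side")
cv2.imwrite("pics/s9.png",cv2.resize(p[60:240,180:400,::-1],None,fx=3.4,fy=3.3))
p,W=cloud("top");z=W[...,2]
b=np.array([.5182,.2204]);a=np.radians(10.5);ev=np.array([np.cos(a),np.sin(a)]);eu=np.array([np.sin(a),-np.cos(a)])
u=(W[...,:2]-b)@eu*1e3;v=(W[...,:2]-b)@ev*1e3
for lo in(-110,85):
  m=(abs(u)<80)&(v>lo)&(v<lo+25)&(z>.15)&(z<.23);print(lo,m.sum(),np.percentile(z[m],[5,50,90]).round(4) if m.any() else"")
m=(abs(u)<85)&(abs(v)<115)&(z>.16)&(z<.215);P=W[m];print(rect(P))
E
```

```text
t: 21.68
eef_pos: [0.5175, 0.2203, 0.296]
ee_rot: [3.14, -0.0, -1.39]
force: [0.5, 0.4, -5.4]
width: 0.0171
gripper_force: 25.0
at [517.5 220.3 296. ] -79.63 rpy [179.9  -0.  -79.6] t 21.675 F [ 0.5  0.4 -5.4] w 17.1 gf 24.99710977077484
-110 94 [0.1647 0.1863 0.1884]
85 127 [0.1533 0.1855 0.1896]
(array([518.7, 218.3]), array([197.1, 144.2]), 10.6)
```

View pics/s9.png

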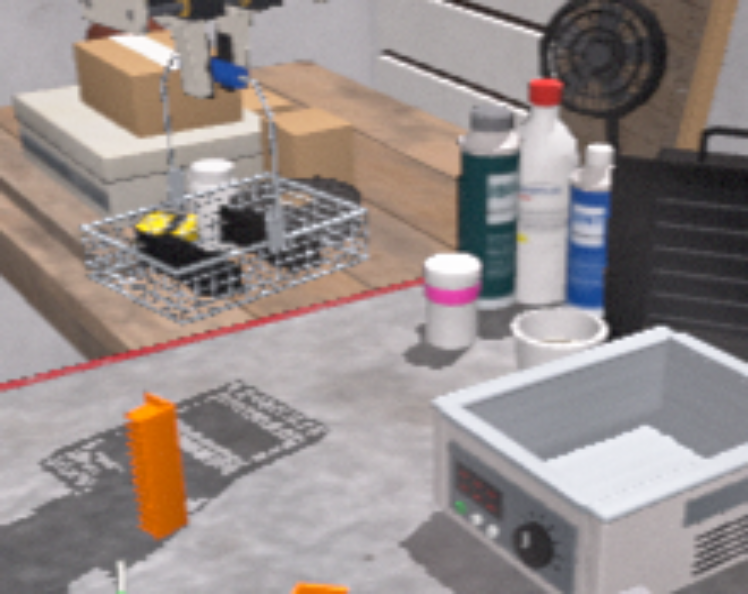

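The basket hangs level (rim ends at z 0.186 and 0.186), clear of the bench. I measure the tank opening precisely.

```bash
python3 - <<'E'
from h import *
for n in("top","top","side"):
    p,W=cloud(n);z=W[...,2];P=W[(z>.1)&(z<.111)&box(W,dict(top=(300,115,95,105),side=(295,145,140,100))[n],0)][:,:2]*1e3
    c=np.array([685,-123.]);a=np.radians(1.1)
    for _ in range(4):
        L=(P-c)@np.array([[np.cos(a),-np.sin(a)],[np.sin(a),np.cos(a)]])  # l along long, w
        l,w=L.T
        e=[(l>100)&(l<126)&(abs(w)<75),(l<-100)&(l>-126)&(abs(w)<75),(w>78)&(w<108)&(abs(l)<98),(w<-78)&(w>-108)&(abs(l)<98)]
        m=[np.median(l[e[0]]),np.median(l[e[1]]),np.median(w[e[2]]),np.median(w[e[3]])]
        s=[np.polyfit(l[e[k]],w[e[k]],1)[0] for k in(2,3)]+[-np.polyfit(w[e[k]],l[e[k]],1)[0] for k in(0,1)]
        d=np.array([(m[0]+m[1])/2,(m[2]+m[3])/2])
        c=c+np.array([np.cos(a)*d[0]-np.sin(a)*d[1],np.sin(a)*d[0]+np.cos(a)*d[1]]);a+=np.mean(s[:2])
    print(n,c.round(1),np.degrees(a).round(2),np.round(m,1),np.degrees(s).round(2),[k.sum() for k in e])
    for k in range(4): print(np.percentile((l if k<2 else w)[e[k]],[3,97]).round(1),end=" ")
    print()
E
```

```text
top [ 685.  -122.4] 1.02 [ 114.8 -114.8   92.2  -92.2] [ 0.06 -0.06  0.2   0.14] [np.int64(308), np.int64(307), np.int64(497), np.int64(494)]
[107.4 123.1] [-122.4 -107.5] [ 82.1 102. ] [-102.2  -82.6] 
top [ 684.9 -122.6] 1.1 [ 114.9 -114.9   92.2  -92.2] [-0.03  0.03  0.3  -0.09] [np.int64(305), np.int64(306), np.int64(497), np.int64(492)]
[107.5 123. ] [-122.3 -107.5] [ 82.3 102.1] [-102.   -82.6] 
side [ 681.3 -123.9] 1.3 [ 114.5 -114.5   91.9  -91.9] [ 0.15 -0.15 -0.07  0.04] [np.int64(214), np.int64(271), np.int64(319), np.int64(432)]
[108.8 125.1] [-120.9 -104.6] [ 84.8 105.3] [-99.3 -80. ]
```

```bash
python3 -m crank '[[[0.15,-0.04,0,0],[0.5,-0.14,-0.1,0.1],[1.0,-0.28,-0.2,0.2],[1.65,-0.46,-0.3,0.3],[2.4,-0.67,-0.4,0.4],[3.2,-0.9,-0.4,0.5],[4.0,-1.12,-0.4,0.6],[4.8,-1.34,-0.4,0.7],[5.6,-1.56,-0.4,0.8],[6.4,-1.79,-0.4,0.9],[7.2,-2.01,-0.4,1.0],[8.0,-2.23,-0.4,1.1]]]' && python3 -m crank '[[[0.83,-0.14,0,0.1],[1.65,-0.28,0,0.2],[2.45,-0.42,0,0.3],[3.25,-0.55,0,0.4],[4.0,-0.68,0,0.5],[4.7,-0.8,0,0.6],[5.3,-0.9,0,0.7],[5.8,-1.0,0,0.8],[6.2,-1.1,0,0.8],[6.5,-1.2,0,0.8],[6.65,-1.23,0,0.8],[6.65,-1.23,0,0.8]]]'
python3 - <<'E'
from h import *
go((684.5,-122.6,306,-89.1))
E
```

```text
t: 23.42
eef_pos: [0.6094, 0.0325, 0.3068]
ee_rot: [3.142, -0.0, -1.486]
force: [0.5, 0.6, -6.3]
width: 0.0172
gripper_force: 25.0
t: 24.92
eef_pos: [0.6536, -0.1293, 0.3067]
ee_rot: [3.141, 0.0, -1.556]
force: [0.6, 0.1, -5.0]
width: 0.0173
gripper_force: 25.0
at [ 653.6 -129.3  306.7] -89.13 rpy [180.    0.  -89.1] t 24.925 F [ 0.6  0.1 -5. ] w 17.3 gf 24.996810257434845
(684.5, -122.6, 306, -89.1) -> [-0.25, -1.24, 0.03] -0.01
```

```bash
python3 -m crank '[[[-0.05,-0.2,0,0],[-0.1,-0.5,0,0],[-0.17,-0.85,0,0],[-0.22,-1.1,0,0],[-0.25,-1.24,0,0],[-0.25,-1.24,0,0],[-0.25,-1.24,0,0],[-0.25,-1.24,0,0],[-0.25,-1.24,0,0]]]'
python3 - <<'E'
from h import *
go((684.5,-122.6,306,-89.1))
for n in("top","side","top"):
    p,W=cloud(n);z=W[...,2];t=arm.get_state()["eef_pos"]*1e3
    l=W[...,0]*1e3-t[0];w=W[...,1]*1e3-t[1]
    m=(abs(l)<115)&(abs(w)<95)&(z>.186)&(z<.206)
    P=W[m];print(n,m.sum(),rect(P) if m.sum()>9 else"")
    for s in(-1,1):
        q=m&(s*l>75);print(s,q.sum(),np.percentile(z[q],[10,50,90]).round(4),np.percentile(l[q],[2,50,98]).round(1),np.percentile(w[q],[2,98]).round(1))
    cv2.imwrite(f"pics/{n}10.png",cv2.resize(p[60:250,270:430,::-1],None,fx=3.1,fy=3.1))
E
```

```text
t: 26.05
eef_pos: [0.6842, -0.1226, 0.3069]
ee_rot: [3.142, 0.0, -1.556]
force: [-0.8, 0.4, -4.6]
width: 0.0168
gripper_force: 25.0
at [ 684.2 -122.6  306.9] -89.13 rpy [180.    0.  -89.1] t 26.05 F [-0.8  0.4 -4.6] w 16.8 gf 24.996822774410248
(684.5, -122.6, 306, -89.1) -> [-0.0, -0.01, 0.04] -0.01
top 325 (array([ 675. , -122.4]), array([196., 140.]), 1.0)
-1 99 [0.1938 0.2044 0.2057] [-107.9 -103.8  -77.4] [-69.6  68.4]
1 39 [0.1893 0.192  0.1944] [75.7 85.5 87.6] [27.8 70.8]
side 686 (array([ 675.1, -119.3]), array([198.8, 144.5]), 1.5)
-1 206 [0.1913 0.2018 0.2047] [-109.3 -105.6  -76.7] [-68.5  69.7]
1 86 [0.1881 0.1906 0.1921] [78.  85.7 89.3] [-64.5  69.8]
top 341 (array([ 678.1, -122.3]), array([197.5, 139.7]), 1.1)
-1 137 [0.2008 0.2035 0.2053] [-105.8 -101.8  -77.2] [-69.7  68.3]
1 40 [0.1913 0.193  0.1954] [76.3 88.3 91.5] [25.9 70.8]
```

View pics/top10.png

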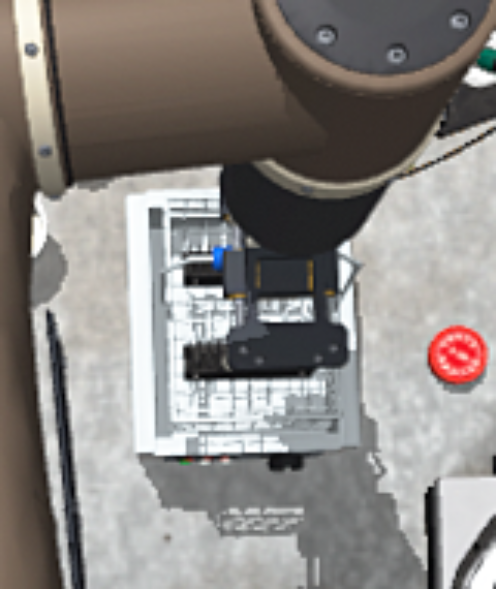

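The basket is over the opening but still swinging a bit along x. I wait for it to settle and recheck.

```bash
python3 -m crank '[[[0,0,0,0],[0,0,0,0],[0,0,0,0],[0,0,0,0],[0,0,0,0],[0,0,0,0],[0,0,0,0],[0,0,0,0],[0,0,0,0],[0,0,0,0],[0,0,0,0],[0,0,0,0]]]'
cat > m.py <<'E'
from h import *
for k in range(4):
    p,W=cloud("top");z=W[...,2];t=arm.get_state()["eef_pos"]*1e3
    l=W[...,0]*1e3-t[0];w=W[...,1]*1e3-t[1];zr=(t[2]-306.9)/1e3+.196
    m=(abs(l)<115)&(abs(w)<95)&(abs(z-zr)<.01)
    P=W[m];print(m.sum(),rect(P),[(np.median(z[m&(s*l>75)]).round(4),np.percentile(l[m&(s*l>75)],[2,50,98]).round(1)) for s in(-1,1)],np.percentile(w[m],[1,99]).round(1))
go()
E
python3 m.py
```

```text
t: 27.7
eef_pos: [0.6844, -0.1225, 0.3068]
ee_rot: [3.141, -0.0, -1.556]
force: [-1.3, 0.5, -4.0]
width: 0.0173
gripper_force: 25.0
352 (array([ 677.1, -122.2]), array([196.4, 139.8]), 1.0) [(np.float64(0.2028), array([-106. , -102.4,  -77.1])), (np.float64(0.1935), array([76.3, 87.4, 89.8]))] [-70.1  71.1]
348 (array([ 677.3, -122.2]), array([197.1, 140.1]), 0.9) [(np.float64(0.2031), array([-106. , -102.3,  -77.2])), (np.float64(0.1927), array([75.5, 87. , 90.3]))] [-70.2  71.1]
343 (array([ 678.2, -122.1]), array([197.6, 139.8]), 1.1) [(np.float64(0.2029), array([-105.7, -101.9,  -77.1])), (np.float64(0.1934), array([76.1, 87.8, 91.9]))] [-70.2  71.1]
329 (array([ 679.7, -121.9]), array([198.1, 139.5]), 1.2) [(np.float64(0.202), array([-103.7, -100.8,  -77.1])), (np.float64(0.1945), array([77.5, 89.2, 93. ]))] [-70.3  71. ]
at [ 684.4 -122.5  306.8] -89.12 rpy [180.    0.  -89.1] t 27.9 F [-0.3 -0.5 -5.1] w 17.3 gf 24.997006058692932
```

```bash
python3 -m crank '[[[0,0,0,0],[0,0,0,0],[0,0,0,0],[0,0,0,0],[0,0,0,0],[0,0,0,0],[0,0,0,0],[0,0,0,0]]]'; sed -i 's/range(4)/range(10)/' m.py; python3 m.py
```

```text
t: 28.9
eef_pos: [0.6845, -0.1225, 0.3068]
ee_rot: [-3.142, -0.0, -1.555]
force: [0.3, 0.3, -5.1]
width: 0.0173
gripper_force: 25.0
305 (array([ 689.5, -121.3]), array([199. , 138.6]), 1.1) [(np.float64(0.1952), array([-94.7, -91.8, -76.4])), (np.float64(0.2005), array([ 76.9,  99.5, 103.1]))] [-69.   71.2]
302 (array([ 690.5, -121.3]), array([197.2, 138.4]), 1.1) [(np.float64(0.1944), array([-92.5, -89.9, -76. ])), (np.float64(0.2026), array([ 75.4,  99.8, 103. ]))] [-69.   71.3]
303 (array([ 691.5, -121.4]), array([198.1, 138.8]), 1.0) [(np.float64(0.1938), array([-92.3, -89.5, -76. ])), (np.float64(0.2022), array([ 76. , 101.2, 105.2]))] [-69.4  71.2]
306 (array([ 691.1, -121.3]), array([198.3, 138.5]), 1.3) [(np.float64(0.1933), array([-92.3, -89.5, -75.9])), (np.float64(0.2029), array([ 77. , 100.3, 104.8]))] [-69.1  71.2]
302 (array([ 689.7, -121.3]), array([197.9, 138.4]), 1.0) [(np.float64(0.1945), array([-94.3, -90.5, -76.8])), (np.float64(0.2019), array([ 77.1,  99.8, 103. ]))] [-68.9  71.1]
311 (array([ 687.9, -122. ]), array([197. , 139.8]), 1.0) [(np.float64(0.1954), arr
[... 209 characters left out ...]
float64(0.1993), array([77.2, 95.9, 98.6]))] [-68.7  71.1]
313 (array([ 683. , -122.1]), array([197.1, 139.8]), 1.0) [(np.float64(0.1988), array([-100.2,  -96.5,  -76.5])), (np.float64(0.1979), array([77.7, 93.5, 96.2]))] [-70.5  71.1]
316 (array([ 681.4, -122.2]), array([197.5, 139.8]), 1.0) [(np.float64(0.2004), array([-102.6,  -98.7,  -77.7])), (np.float64(0.197), array([77.1, 91.1, 94.5]))] [-70.2  71.1]
328 (array([ 679.5, -122.1]), array([197. , 139.7]), 1.1) [(np.float64(0.2012), array([-103.6, -100.6,  -78.9])), (np.float64(0.1954), array([77.3, 89.3, 92.2]))] [-70.2  71.1]
at [ 684.4 -122.5  306.8] -89.12 rpy [180.    0.  -89.1] t 29.4 F [-0.3  0.2 -4.7] w 17.1 gf 24.996781647205353
```

It still oscillates ±7 mm along x, nearly undamped. I fit the swing so one timed shift of the support can cancel it.

```bash
cat > osc.py <<'E'
from h import *
from scipy.optimize import curve_fit
T=[];C=[]
for k in range(20):
    T.append(arm.get_state()["t"]);p,W=cloud("top");z=W[...,2];t=arm.get_state()["eef_pos"]*1e3
    l=W[...,0]*1e3-t[0];w=W[...,1]*1e3-t[1];zr=(t[2]-306.9)/1e3+.196
    m=(abs(l)<115)&(abs(w)<90)&(abs(z-zr)<.013)&(abs(l)>75)
    C.append((np.percentile(l[m&(l<0)],3)+np.percentile(l[m&(l>0)],97))/2)
T=np.array(T);C=np.array(C);t0=T[-1]
f=lambda t,a,b,w,c:a*np.cos(w*(t-t0))+b*np.sin(w*(t-t0))+c
P,_=curve_fit(f,T,C,[5,0,2*np.pi/.8,0]);A=np.hypot(P[0],P[1]);per=2*np.pi/P[2];ph=np.arctan2(P[1],P[0])
now=arm.get_state()["t"]
print(C.round(1));print("amp",A.round(2),"period",per.round(3),"centre",P[3].round(2),"resid",np.std(C-f(T,*P)).round(2))
pk=[(t0+(ph+k*np.pi)/P[2]-now,"+x" if k%2==0 else "-x") for k in range(-3,7)]
print("now",now,"extremes in (s,rows):",[(round(a,3),round(a*8,2),b) for a,b in pk if a>0][:4])
go()
E
python3 osc.py
```

```text
[-6.2 -6.2 -5.8 -4.3 -2.2  0.2  1.6  3.6  4.8  5.3  5.1  4.   2.6  0.4
 -1.9 -3.5 -4.7 -5.8 -5.8 -5.8]
amp 5.75 period 0.859 centre -0.46 resid 0.21
now 30.4 extremes in (s,rows): [(np.float64(0.318), np.float64(2.55), '+x'), (np.float64(0.748), np.float64(5.98), '-x'), (np.float64(1.178), np.float64(9.42), '+x'), (np.float64(1.607), np.float64(12.86), '-x')]
at [ 684.4 -122.5  306.8] -89.12 rpy [180.   -0.  -89.1] t 30.4 F [ 1.4 -0.4 -5.6] w 17.2 gf 24.99700427055359
```

```bash
python3 -m crank '[[[0,0,0,0],[0,0,0,0],[0,0,0,0],[0,0,0,0],[0,0,0,0],[0,0.34,0,0],[0,0.34,0,0],[0,0.34,0,0]]]'; python3 osc.py
```

```text
t: 31.4
eef_pos: [0.6759, -0.1227, 0.3071]
ee_rot: [-3.141, -0.0, -1.555]
force: [-0.4, -0.1, -4.4]
width: 0.0173
gripper_force: 25.0
[-3.8 -3.1 -1.8 -1.7 -1.4 -0.2  0.7  1.1  1.7  2.   0.9  0.8  0.8 -0.9
 -1.4 -1.7 -1.8 -2.  -2.  -1.7]
amp 2.1 period 0.821 centre -0.44 resid 0.47
now 32.4 extremes in (s,rows): [(np.float64(0.259), np.float64(2.07), '+x'), (np.float64(0.669), np.float64(5.35), '-x'), (np.float64(1.079), np.float64(8.63), '+x'), (np.float64(1.49), np.float64(11.92), '-x')]
at [ 676.  -122.7  306.8] -89.13 rpy [180.   -0.  -89.1] t 32.4 F [-0.1 -0.2 -4.7] w 17.0 gf 24.997006058692932
```

```bash
python3 -m crank '[[[0,0,0,0],[0,-0.12,0,0],[0,-0.154,0,0],[0,-0.188,0,0],[0,-0.222,0,0],[0,-0.256,0,0],[0,-0.29,0,0],[0,-0.325,0,0],[0,-0.36,0,0]]]'; python3 osc.py
```

```text
t: 33.52
eef_pos: [0.685, -0.1225, 0.3068]
ee_rot: [-3.142, 0.0, -1.556]
force: [-0.1, 0.9, -4.0]
width: 0.0172
gripper_force: 25.0
[-0.1 -0.2  0.  -0.1  0.   0.  -0.1 -0.2  0.  -0.2 -0.5 -1.5 -2.3 -2.
 -1.8 -0.8 -0.4 -0.2 -0.  -0. ]
amp 0.91 period 0.824 centre -0.58 resid 0.4
now 34.525 extremes in (s,rows): [(np.float64(0.038), np.float64(0.3), '+x'), (np.float64(0.45), np.float64(3.6), '-x'), (np.float64(0.862), np.float64(6.9), '+x'), (np.float64(1.274), np.float64(10.19), '-x')]
at [ 685.  -122.5  306.8] -89.13 rpy [-180.     0.   -89.1] t 34.525 F [-1.  -0.  -4.8] w 17.2 gf 24.99685049057007
```

```bash
python3 -m crank '[[[0,0,0.1,0],[0,0,0.35,0],[0,0,0.75,0],[0,0,1.2,0],[0,0,1.65,0],[0,0,2.1,0],[0,0,2.5,0],[0,0,2.9,0],[0,0,3.3,0],[0,0,3.65,0],[0,0,3.9,0],[0,0,4.0,0]]]' && python3 -m crank '[[[0,0,0.1,0],[0,0,0.2,0],[0,0,0.3,0],[0,0,0.4,0],[0,0,0.48,0],[0,0,0.52,0],[0,0,0.52,0],[0,0,0.52,0]]]'
```

```text
t: 36.02
eef_pos: [0.6849, -0.1226, 0.2064]
ee_rot: [3.141, -0.0, -1.556]
force: [-0.4, -0.0, -4.7]
width: 0.0171
gripper_force: 25.0
t: 37.02
eef_pos: [0.685, -0.1226, 0.1939]
ee_rot: [-3.141, -0.0, -1.556]
force: [0.1, 0.4, -4.6]
width: 0.017
gripper_force: 25.0
```

Still hanging freely (4.6 N, no side force), just above the floor. I lower in small steps.

```bash
python3 -m crank '[[[0,0,0.03,0],[0,0,0.06,0],[0,0,0.08,0],[0,0,0.08,0],[0,0,0.08,0]]]'
```

```text
t: 37.65
eef_pos: [0.6852, -0.1227, 0.1923]
ee_rot: [-3.141, -0.0, -1.556]
force: [-0.0, -1.8, -0.8]
width: 0.0171
gripper_force: 25.0
```

```bash
python3 -m crank '[[[0,0,0.02,0],[0,0.38,0.04,0],[0,0.76,0.09,0],[0,1.14,0.17,0],[0,1.5,0.28,0],[0,1.86,0.43,0],[0,2.2,0.61,0],[0,2.52,0.82,0],[0,2.83,1.05,0],[0,3.11,1.31,0],[0,3.37,1.59,0],[0,3.6,1.9,0]]]' 0.95 8 && python3 -m crank '[[[0,0.21,0.32,0],[0,0.37,0.6,0],[0,0.45,0.8,0],[0,0.45,0.8,0],[0,0.45,0.8,0]]]'
```

```text
t: 39.15
eef_pos: [0.5941, -0.1238, 0.1435]
ee_rot: [3.141, 0.0, -1.556]
force: [-2.1, -2.2, 1.1]
width: 0.0177
gripper_force: 8.0
t: 39.78
eef_pos: [0.5839, -0.1239, 0.1244]
ee_rot: [-3.141, 0.0, -1.555]
force: [-1.2, -0.7, -1.3]
width: 0.0177
gripper_force: 8.0
```

```bash
python3 -m crank '[[[0,0,0,0],[0,0,0,0],[0,0,0,0],[0,0,0,0]]]' 0.5 && python3 -m crank '[[[0,0,-0.6,0],[0,0,-1.8,0],[0,0,-3.6,0],[-1.5,0.5,-4.8,0],[-3.5,1.2,-5,0],[-5.5,2,-5,0],[-7.5,2.8,-5,0],[-9.5,3.5,-5,0],[-9.5,3.5,-5,0],[-9.5,3.5,-5,0]]]'
python3 - <<'E'
from h import *
p,W=cloud("top");z=W[...,2]
a=np.radians(1.1);c=np.array([.685,-.1225])
d=(W[...,:2]-c)*1e3;l=d@[np.cos(a),np.sin(a)];w=d@[-np.sin(a),np.cos(a)]
m=(abs(l)<107)&(abs(w)<82)&(z>.076)&(z<.092);P=W[m]
print(m.sum(),rect(P))
for q in(l>85,l<-85,w>55,w<-55): print(q.sum() and np.median(z[m&q]).round(4),(m&q).sum(),end=" ; ")
for th in("white_tub","pink_bottle","flux_tin"): print(th,[(round(r["score"],2),r["extent"]) for r in arm.recognise(th,"top")][:2])
s=arm.grab_frame("side")[0][130:280,270:440,::-1]
I=np.hstack([cv2.resize(p[105:225,290:400,::-1],(385,420)),cv2.resize(s,(400,420))]);cv2.imwrite("pics/f.png",I)
go()
E
```

```text
t: 40.28
eef_pos: [0.5839, -0.1241, 0.1244]
ee_rot: [-3.141, 0.0, -1.556]
force: [-1.0, -0.8, -0.3]
width: 0.0433
gripper_force: 0.0
t: 41.52
eef_pos: [0.4927, 0.1122, 0.2502]
ee_rot: [-3.141, 0.0, -1.554]
force: [0.4, -0.6, -0.1]
width: 0.0434
gripper_force: 0.0
301 (array([ 689.8, -121.9]), array([204.7, 140. ]), 0.7)
0.0835 92 ; 0.0847 20 ; 0.0837 110 ; 0.0843 112 ; white_tub [(0.63, [260.8, 120.0, 25.7, 29.8])]
pink_bottle [(0.7, [215.9, 131.1, 23.0, 23.3])]
flux_tin [(0.6, [407.6, 167.3, 22.8, 14.8])]
at [492.9 111.1 249.3] -89.22 rpy [180.   -0.  -89.2] t 41.775 F [-0.8 -1.   0.1] w 44.0 gf 0.0
```

View pics/f.png

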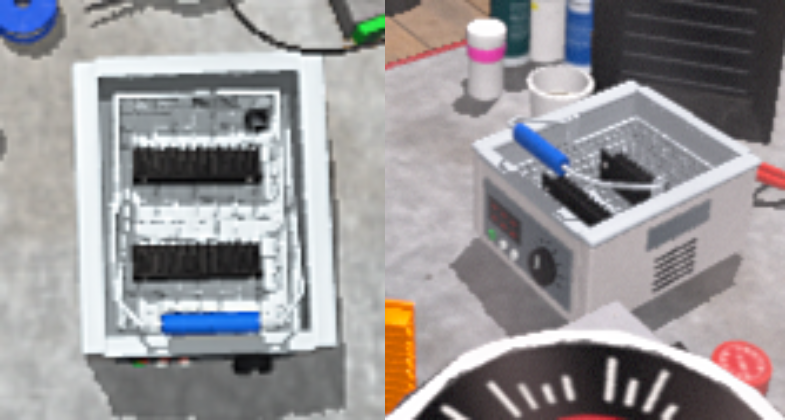

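The basket sits level on the tank floor: its rim is at z 0.084 on all sides, where 0.083 is expected. Both heatsinks lie flat at (197,165) and (197,260), the bail is folded at (210,322), and the bystanders have not moved. I hand the job in.

```bash
python3 -c "
from station import arm
print(arm.job_done())"
```

```text
the job is handed in; nothing more can be done
None
```

The job is handed in: both heatsinks lie flat and evenly placed in the basket, which hung level by its bail and now rests flat on the tank floor, released at about 42 s of the 69 s allowed; the judge returned no result.

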